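# Fit the grinding disc on the squeegee sharpener

## Robot

A 6-joint arm with a two-finger parallel gripper is mounted at the origin on the work surface. World frame = base frame: x ahead of the robot, y to its left, z up, the work surface at z = 0. Lengths are in mm, angles in rad, forces in N, time in s.
With the tool pointing down it reaches from about 350 to 975 mm from the base axis. Payload 7.1 kg.
Tool frame: the origin (TCP) lies on the mounting face of the last link; the fingertips stand 182 mm ahead of it and the grasp point (between the pads) lies 163 mm ahead of it (ctrl.tcp_to_tips is the distance from the TCP to the fingertips, in mm); z points along the fingers, y is the direction in which the jaws open and shut (so a half turn about z gives the same grasp; the last joint's range is limited). The gripper opens to 88 mm and grips with 3 to 60 N. Pads are 20 mm wide; open, the fingers measure 115 mm over their backs; the gripper's body (75 mm by 178 mm) begins 61 mm behind the grasp point.
Start: joints at [1.225, 0.423, 1.63, -0, 1.089, -0.019], TCP at [200.602, 591.917, 404.675] pointing down, gripper open.
Joint ranges: [-3, 3], [-0.9, 2.11], [0.09, 2.58], [-1.31, 4.45], [0.11, 2.69], [-2.54, 2.54]. Speed limits (rad/s): [2.39, 2.39, 3.01, 3.14, 3.14, 3.14].

## Interface

Orientations are given as a rotation vector (axis times angle).
In Python, from workcell import ctrl gives the robot as it stands. The module is installed in compiled form; this text tells all that it offers.
- The arm moves only by the tool send_rows, never from a script. Its argument "commands" is a list of rows, each an object with "translation": the shift along the world's x, y, z normalised to -1 to 1, where 1 is 0.1 m, a list of three; "twist": the turn, a rotation vector about the world's x, y, z normalised to -1 to 1, where 1 is 0.5 rad, a list of three. A call has exactly 10 rows; each row is the pose to reach, as a shift and turn from the pose commanded when the call began; what a row does not reach only later rows make up. A row lasts 1/10 s, in which the tool goes at most 50 mm and 8.59 degrees, less where a joint would pass 70% of its speed; a pose out of reach is approached as far as the arm can. A call with a number of a shift or a turn outside -1 to 1 is refused whole. A call with a gripper value outside its range is refused whole. "grip" is the closure, from -1 (fully open) to 1 (shut), set as the call begins (left out, the last holds). The fingers move at their own pace and stop on an object; the grip force is fixed at half the most. Time passes only in rows, so rows that repeat a pose let the fingers close, or fill a call up. It gives the time, the measured TCP pose, the force and the opening at its end, in the units of the state.
- ctrl.get_obs(): the state, without advancing time (a new reading comes with each control period).
- ctrl.get_image(name): name is "scene" or "top"; returns a dict with "img" (480x640x3 uint8, red, green, blue), "intrinsics" (3x3 intrinsics, pixels), "cam_to_world" (4x4, takes a point from camera to world coordinates). Camera axes: x right, y down, z forward; pixel columns grow to the right and rows downward; lengths in mm; the calibration is good to about 2 mm. A picture is of the moment at which its call begins. There is no depth.
- ctrl.close_job(): hands the job in, once; it reports no verdict.
The state is a dict: "t": time; "qpos": joint angles; "qvel": joint speeds; "joint_torque": joint torques, N m; "ee_pos": TCP position; "orientation": TCP orientation; "ft_force": force on the tool from outside, world axes, zero at the start; "moment": the same for the moment, N m; "width": finger opening in mm.
Only numpy, scipy, OpenCV 4.12 (cv2) and the standard library are available. Lean on these libraries where they do the work, as an engineer would, in place of code of your own. Each camera call takes 0.05 s, during which the arm holds its last target. There are 200 camera calls.

## Task

Take the grinding disc with the three holes by its grip bar and fit it on the squeegee sharpener: turn it until its holes find the three studs of the locked spindle and slide it fully home, flat on the hub, then let go. Work gently, without pressing or dropping it hard on the studs, and leave the blank disc and the other things on the bench where they are.

Things in the scene. Friction and masses are not known exactly. Their poses are not given: they have to be found in the camera images.
- disc_grip (a point): Centre of the grip bar of the loose three-hole aluminium grinding disc, 35 mm above the disc's underside; z up. The black upright bar stands centred on top of the disc: 46 mm long (along this x), 22 mm wide (along this y), from 10 to 60 mm above the underside; grip it across the 22 mm. Disc and bar weigh 0.3 to 0.6 kg. The disc lies flat, bar up.
- disc_under (a point): Centre of the underside of the same disc, axes as disc_grip. The disc is 120 mm in diameter and 10 mm thick. Three round through holes of 12 mm diameter lie on a circle of 42 mm radius, at 0, 120 and 240 degrees from this x axis.
- blank_grip (a point): the same point of a second disc, the blank: same size, bar and metal but without holes. Not to be used and not to be moved. The two discs may lie in either place.
- sharpener: The squeegee sharpener with hub and studs, a fixed green machine 190 mm (x) by 290 mm (y), 62 mm high; origin on the upright spindle axis at bench height. A grey motor housing, top 120 mm above the bench, begins 122 mm from the spindle axis along this -y.
- hub_seat (a point): On the spindle axis, 75 mm above the bench, at the height where the disc's underside rests when home (three shoulders, one round each stud). z up; x and y are the machine's, NOT the studs'. When home, disc_under coincides with this point.
- stud_tips (a point): On the spindle axis at the height of the stud tips, 16 mm above hub_seat; axes are the machine's. Three upright steel studs, 9 mm thick, the last 4 mm tapering to 4.4 mm, stand 120 degrees apart on a circle of 42 mm radius. The spindle is locked at an angle that is not measured: one stud lies anywhere up to 40 degrees either side of +x. See it or find it by feel.
- ink_tin: bystander: metal ink tin, 72 mm diameter, 85 mm high, origin under its centre.
- tape_roll: bystander: roll of tape lying flat, 90 mm diameter, 24 mm high, origin under its centre.
- squeegee: bystander: aluminium squeegee lying flat, 200 mm long along its y, 27 mm high, origin under its centre.
- ink_spatula: bystander: ink spatula lying on the bench.
Things that resemble listed ones, but are neither listed nor needed, are in the scene too. Leave any blue look-alike of the part that bears disc_grip alone.

How it is judged (in metres and radians):
On the way:
1. the three-hole disc is lifted clear of the bench (height (world z) of disc_grip above 0.07 m), for 0.2 s.
At the end, for the whole second after the job is handed in: the three-hole disc sits on the studs, centred on the spindle axis within 4 mm, its underside on the hub's seat within about 2 mm, level within 2 degrees, at rest and released (horizontal distance between disc_grip and hub_seat below 0.004 m and z of disc_grip in the frame of hub_seat between 0.032 and 0.0372 m and angle between disc_grip's own z axis and vertical below 0.035 rad and linear speed of disc below 0.01 m/s); the robot touches nothing.
It fails at once if anything presses on the sharpener, its hub or its studs with more than 35 N (contact force between anything else and sharpener above 35 N).
It fails at once if the blank disc is moved by more than 30 mm or tipped (distance of blank_grip from where it was at the start of the episode above 0.03 m or angle between blank_grip's own z axis and vertical above 0.35 rad).
It fails at once if a bystander is moved by more than 40 mm (distance of any of ink_tin, tape_roll, squeegee, ink_spatula from where it was at the start of the episode above 0.04 m).
It also fails if it takes over 64 s, if anything falls off the work surface, if the arm or the gripper's body presses on something with over 40 N, if the wrist force passes 120 N, or if a joint passes its speed limit or range.

## Working session

There is one attempt and no reset: what is moved stays moved. The work goes in short steps, Python scripts to look and compute and a tool call to move; the robot and the scene stay as the last step left them, time stands still between calls to the robot, and variables do not carry over. Pictures are saved under pics/ and viewed, about 8 in all and at most 12, crops included, and the job is handed in when it is done.

Besides the shell and the picture viewer there is one more tool, called after "Emit:" by a JSON object that holds its "method" and its "body", one argument or row to a line. send_rows: Moves the arm, as the interface text tells. Its arguments: {"type":"object","properties":{"commands":{"type":"array","items":{"type":"object","properties":{"translation":{"type":"array","items":{"type":"number"}},"twist":{"type":"array","items":{"type":"number"}}}}},"grip":{"type":"number"}},"required":["commands"]}

```bash
mkdir -p pics; cat > h.py <<'E'
import numpy as np, cv2
from workcell import ctrl
def snap(name,fn):
    d=ctrl.get_image(name); np.savez('pics/'+fn+'.npz',**{k:np.array(v) for k,v in d.items()})
    cv2.imwrite('pics/'+fn+'.png',d['img'][:,:,::-1]); return d
def load(fn): return dict(np.load('pics/'+fn+'.npz'))
def ray(d,u,v,z):
    K=np.array(d['intrinsics']);T=np.array(d['cam_to_world'])
    r=T[:3,:3]@np.linalg.solve(K,[u,v,1.]);o=T[:3,3]
    return o+r*(z-o[2])/r[2]
def proj(d,p):
    K=np.array(d['intrinsics']);T=np.array(d['cam_to_world'])
    c=K@(T[:3,:3].T@(np.array(p,float)-T[:3,3])); return c[:2]/c[2]
def crop(fn,u0,v0,w,h,s,out):
    i=cv2.imread('pics/'+fn+'.png')[v0:v0+h,u0:u0+w]
    cv2.imwrite('pics/'+out+'.png',cv2.resize(i,None,fx=s,fy=s,interpolation=cv2.INTER_CUBIC))
E
python3 - <<'E'
from h import *
a=snap('top','top0');b=snap('scene','scene0')
for d in(a,b):print(np.round(d['cam_to_world'],3).tolist(),d['intrinsics'].tolist() if hasattr(d['intrinsics'],'tolist') else d['intrinsics'])
o=ctrl.get_obs();print(o)
i=np.hstack([a['img'],b['img']])
E
```

```text
[[-0.001, -0.995, 0.104, 294.723], [-1.0, 0.001, 0.002, 67.368], [-0.002, -0.104, -0.995, 1497.921], [0.0, 0.0, 0.0, 1.0]] [[585.1509704123449, 0.0, 306.67237169229935], [0.0, 585.1509704123449, 237.39454780518298], [0.0, 0.0, 1.0]]
[[-0.664, 0.541, -0.516, 1144.946], [0.748, 0.499, -0.438, 672.957], [0.02, -0.677, -0.736, 1105.048], [0.0, 0.0, 0.0, 1.0]] [[551.2624361723251, 0.0, 322.6939897009819], [0.0, 551.2624361723251, 230.13569930375937], [0.0, 0.0, 1.0]]
{'t': 0.1, 'qpos': array([ 1.22501347e+00,  4.23782230e-01,  1.63059947e+00, -1.48895124e-05,
        1.08859469e+00, -1.90121427e-02]), 'qvel': array([ 0.00054706, -0.00223479, -0.00028405,  0.00031971,  0.00201435,
        0.00167439]), 'joint_torque': array([ 3.79467883e-04, -5.45613635e+01, -2.74324214e+01,  6.44343859e-02,
        1.88597903e-02,  1.05040695e-05]), 'ee_pos': array([200.51738577, 591.700961  , 403.97367724]), 'orientation': array([-5.10960036e-01, -3.09951999e+00,  2.14111273e-03]), 'ft_force': array([-0.30342552,  0.51057711,  0.57888419]), 'moment': array([-0.03563146, -0.0546671 ,  0.01372132]), 'width': 87.46862857280105}
```

View pics/top0.png

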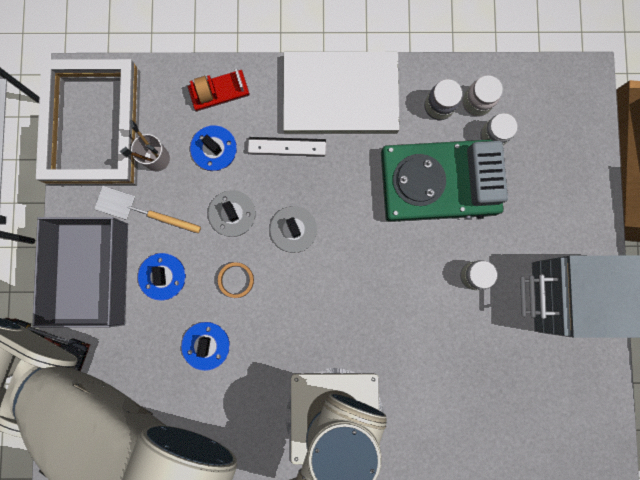

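View pics/scene0.png

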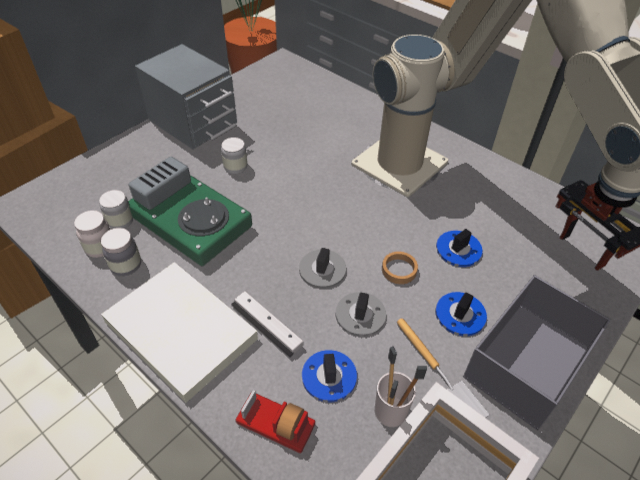

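Two grey discs are candidates: top (231,213) and (293,229). The first seems to show holes, and the blue ones are look-alikes. Next I'll view one enlarged montage of the discs and the hub.

```bash
python3 - <<'E'
from h import *
crop('top0',195,180,130,80,6,'c1')
crop('top0',370,130,130,95,6,'c2')
crop('scene0',295,240,100,105,4,'c3');crop('scene0',155,180,100,75,4,'c4')
a=cv2.imread('pics/c1.png')[:, :390];A=cv2.imread('pics/c2.png')[120:480,30:420]
print(a.shape,A.shape)
c=np.zeros((600,800,3),np.uint8)
def put(fn,u0,v0,w,h,s,x,y):
    i=cv2.imread('pics/'+fn+'.png')[v0:v0+h,u0:u0+w];i=cv2.resize(i,None,fx=s,fy=s,interpolation=cv2.INTER_CUBIC);c[y:y+i.shape[0],x:x+i.shape[1]]=i
put('top0',200,183,125,75,4,0,0)      # u=200+x/4
put('top0',385,145,75,75,4,500,0)   # u=385+(x-500)/4
put('scene0',295,240,100,100,3,0,300)
put('scene0',160,180,100,75,4,400,300)
cv2.imwrite('pics/m1.png',c)
E
```

```text
(480, 390, 3) (360, 390, 3)
```

View pics/m1.png

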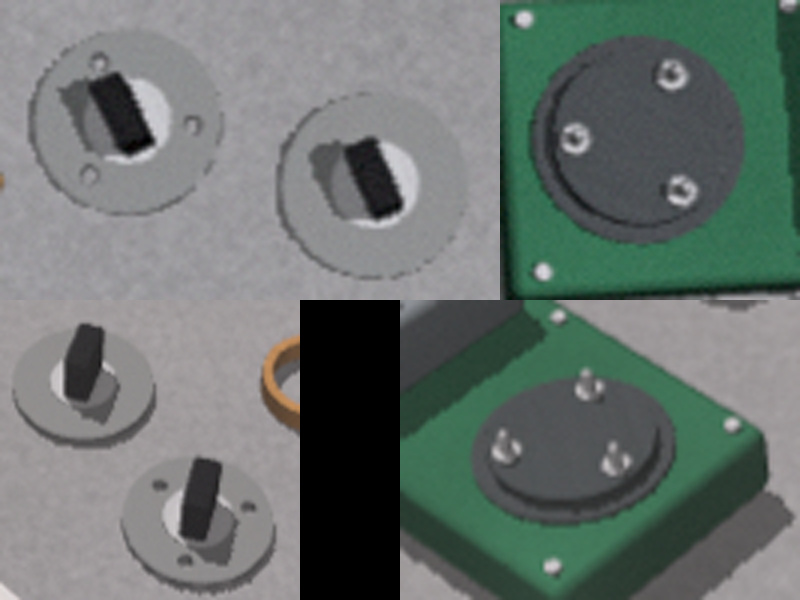

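The crop confirms it. The left disc, top (231,213), has three holes, so it is the target, and the disc at (293,229) is the blank. The hub shows three studs. Now the positions.

```bash
python3 - <<'E'
from h import *
from scipy.optimize import least_squares
t=load('top0');s=load('scene0')
def fit(P,name):
    P=np.array(P)[:,:2]
    def f(q): 
        # match each to nearest by assigned 120deg index
        c=q[:2]; a=np.arctan2(*(P-c).T[::-1]); k=np.round((a-q[2])/(2*np.pi/3)); th=q[2]+k*2*np.pi/3
        return (c+42*np.c_[np.cos(th),np.sin(th)]-P).ravel()
    best=min((least_squares(f,[*P.mean(0),a0]) for a0 in np.arange(0,2.1,.3)),key=lambda r:r.cost)
    ang=np.degrees(best.x[2])%120; print(name,np.round(best.x[:2],1),'ang',round(ang,1),'rms',round(np.sqrt(best.cost*2/3),2),'radii',np.round(np.linalg.norm(P-P.mean(0),axis=1),1)); return best.x
T=lambda x,y,ox=0:(200+x/4,183+y/4)
T2=lambda x,y:(385+(x-500)/4,145+y/4)
S=lambda x,y:(295+x/3,240+(y-300)/3)
S2=lambda x,y:(160+(x-400)/4,180+(y-300)/4)
fit([ray(t,*T(*p),10) for p in[(99,63),(192,125),(90,175)]],'disc top')
fit([ray(s,*S(*p),10) for p in[(160,485),(248,507),(185,560)]],'disc scene')
fit([ray(t,*T2(*p),80) for p in[(672,74),(575,139),(681,190)]],'hub top')
fit([ray(s,*S2(*p),75) for p in[(588,391),(505,457),(615,470)]],'hub scene')
fit([ray(s,*S2(*p),91) for p in[(587,371),(502,435),(614,450)]],'tips scene')
print('bar dir top',[np.round(ray(t,*T(*p),60),1) for p in[(107,78),(140,150)]])
print('blank',ray(t,*T(372,186),10),'disc rim',ray(t,*T(127,121),10))
m=[ray(t,*p,62) for p in [(384,145),(471,143),(387,220),(503,216)]];print(np.round(m,0))
E
```

```text
disc top [513.3 262.2] ang 26.2 rms 0.1 radii [42.  41.9 42. ]
disc scene [514.5 264. ] ang 25.3 rms 0.17 radii [41.8 41.8 41.8]
hub top [ 588.4 -211.1] ang 93.5 rms 0.38 radii [42.2 41.8 41.6]
hub scene [ 594.  -205.5] ang 93.9 rms 1.81 radii [44.5 42.3 42.7]
tips scene [ 591.3 -206.9] ang 93.0 rms 1.6 radii [44.1 42.6 43.4]
bar dir top [array([532.9, 268.4,  60. ]), array([487.7, 247.4,  60. ])]
blank [470.9350359  104.82426603  10.        ] disc rim [513.19119267 262.19496665  10.        ]
[[ 678. -124.   62.]
 [ 683. -343.   62.]
 [ 488. -129.   62.]
 [ 498. -416.   62.]]
```

Emit:
{"method": "send_rows", "body": {
  "commands": [
    {"translation": [0.1, -0.1, 0], "twist": [0, 0, 0.04]},
    {"translation": [0.2, -0.2, 0], "twist": [0, 0, 0.1]},
    {"translation": [0.3, -0.3, 0], "twist": [0, 0, 0.15]},
    {"translation": [0.4, -0.4, 0], "twist": [0, 0, 0.2]},
    {"translation": [0.5, -0.5, 0], "twist": [0, 0, 0.25]},
    {"translation": [0.6, -0.6, 0], "twist": [0, 0, 0.3]},
    {"translation": [0.7, -0.7, 0], "twist": [0, 0, 0.35]},
    {"translation": [0.8, -0.8, 0], "twist": [0, 0, 0.4]},
    {"translation": [0.9, -0.9, 0], "twist": [0, 0, 0.45]},
    {"translation": [1, -1, 0], "twist": [0, 0, 0.5]}
  ],
  "grip": -1
}}

```text
t: 1.1
ee_pos: [300.9, 491.4, 404.3]
orientation: [-0.119, -3.139, 0.001]
ft_force: [0.1, 0.2, -0.0]
width: 87.7
```

Emit:
{"method": "send_rows", "body": {
  "commands": [
    {"translation": [0.1, -0.1, 0], "twist": [0, 0, 0.04]},
    {"translation": [0.2, -0.2, 0], "twist": [0, 0, 0.1]},
    {"translation": [0.3, -0.3, 0], "twist": [0, 0, 0.15]},
    {"translation": [0.4, -0.4, 0], "twist": [0, 0, 0.2]},
    {"translation": [0.5, -0.5, 0], "twist": [0, 0, 0.25]},
    {"translation": [0.6, -0.6, 0], "twist": [0, 0, 0.3]},
    {"translation": [0.7, -0.7, 0], "twist": [0, 0, 0.35]},
    {"translation": [0.8, -0.8, 0], "twist": [0, 0, 0.4]},
    {"translation": [0.9, -0.9, 0], "twist": [0, 0, 0.45]},
    {"translation": [1, -1, 0], "twist": [0, 0, 0.5]}
  ]
}}

```text
t: 2.1
ee_pos: [400.9, 391.4, 404.3]
orientation: [0.273, -3.129, 0.001]
ft_force: [0.3, 1.6, -0.2]
width: 88.1
```

Emit:
{"method": "send_rows", "body": {
  "commands": [
    {"translation": [0.1, -0.1, -0.1], "twist": [0, 0, 0.04]},
    {"translation": [0.2, -0.2, -0.2], "twist": [0, 0, 0.1]},
    {"translation": [0.3, -0.3, -0.3], "twist": [0, 0, 0.15]},
    {"translation": [0.4, -0.4, -0.4], "twist": [0, 0, 0.2]},
    {"translation": [0.5, -0.5, -0.5], "twist": [0, 0, 0.25]},
    {"translation": [0.6, -0.6, -0.6], "twist": [0, 0, 0.3]},
    {"translation": [0.7, -0.7, -0.7], "twist": [0, 0, 0.35]},
    {"translation": [0.8, -0.8, -0.8], "twist": [0, 0, 0.4]},
    {"translation": [0.9, -0.9, -0.9], "twist": [0, 0, 0.45]},
    {"translation": [1, -1, -1], "twist": [0, 0, 0.5]}
  ]
}}

```text
t: 3.1
ee_pos: [500.8, 291.4, 303.9]
orientation: [0.661, -3.071, 0.0]
ft_force: [-0.2, -0.5, 0.3]
width: 87.9
```

Emit:
{"method": "send_rows", "body": {
  "commands": [
    {"translation": [0.05, -0.1, 0], "twist": [0, 0, 0.01]},
    {"translation": [0.1, -0.2, 0], "twist": [0, 0, 0.03]},
    {"translation": [0.13, -0.29, 0], "twist": [0, 0, 0.053]},
    {"translation": [0.13, -0.29, 0], "twist": [0, 0, 0.053]},
    {"translation": [0.13, -0.29, 0], "twist": [0, 0, 0.053]},
    {"translation": [0.13, -0.29, 0], "twist": [0, 0, 0.053]},
    {"translation": [0.13, -0.29, 0], "twist": [0, 0, 0.053]},
    {"translation": [0.13, -0.29, 0], "twist": [0, 0, 0.053]},
    {"translation": [0.13, -0.29, 0], "twist": [0, 0, 0.053]},
    {"translation": [0.13, -0.29, 0], "twist": [0, 0, 0.053]}
  ]
}}

```text
t: 4.1
ee_pos: [513.5, 263.0, 304.7]
orientation: [0.701, -3.062, 0.0]
ft_force: [-1.3, 0.4, 0.1]
width: 87.7
```

```bash
python3 - <<'E'
from h import *
from scipy.spatial.transform import Rotation as R
s=snap('scene','s1');o=ctrl.get_obs();print(o['t'],o['ee_pos'],R.from_rotvec(o['orientation']).as_matrix()[:,1:],o['ft_force'])
crop('s1',250,180,200,150,4,'s1c')
E
```

```text
4.15 [513.53809677 263.02331461 304.64678415] [[-4.34834813e-01 -6.52650801e-05]
 [ 9.00510236e-01 -3.89408487e-05]
 [-6.68710397e-06 -9.99999997e-01]] [-0.02101378  0.35648807  0.13823891]
```

View pics/s1c.png

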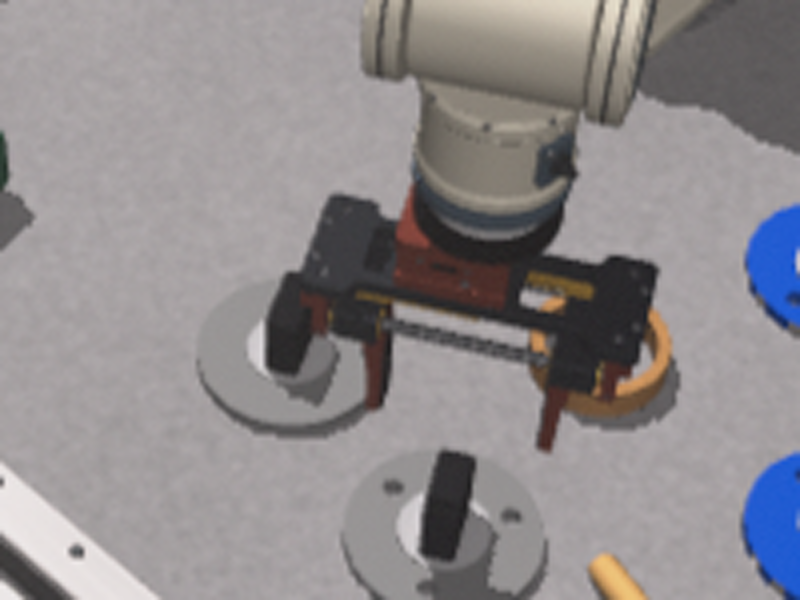

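The image shows the gripper square over the three-hole disc, with the jaws straddling its bar. Next I descend and grip.

Emit:
{"method": "send_rows", "body": {
  "commands": [
    {"translation": [0, 0, -0.15], "twist": [0, 0, 0]},
    {"translation": [0, 0, -0.3], "twist": [0, 0, 0]},
    {"translation": [0, 0, -0.45], "twist": [0, 0, 0]},
    {"translation": [0, 0, -0.6], "twist": [0, 0, 0]},
    {"translation": [0, 0, -0.7], "twist": [0, 0, 0]},
    {"translation": [0, 0, -0.8], "twist": [0, 0, 0]},
    {"translation": [0, 0, -0.9], "twist": [0, 0, 0]},
    {"translation": [0, 0, -1], "twist": [0, 0, 0]},
    {"translation": [0, 0, -1], "twist": [0, 0, 0]},
    {"translation": [0, 0, -1], "twist": [0, 0, 0]}
  ]
}}

```text
t: 5.15
ee_pos: [513.7, 262.9, 204.6]
orientation: [0.7, -3.062, 0.0]
ft_force: [0.9, 0.6, -0.3]
width: 87.7
```

Emit:
{"method": "send_rows", "body": {
  "commands": [
    {"translation": [0, 0, 0], "twist": [0, 0, 0]},
    {"translation": [0, 0, 0], "twist": [0, 0, 0]},
    {"translation": [0, 0, 0], "twist": [0, 0, 0]},
    {"translation": [0, 0, 0], "twist": [0, 0, 0]},
    {"translation": [0, 0, 0], "twist": [0, 0, 0]},
    {"translation": [0, 0, 0], "twist": [0, 0, 0]},
    {"translation": [0, 0, 0], "twist": [0, 0, 0]},
    {"translation": [0, 0, 0], "twist": [0, 0, 0]},
    {"translation": [0, 0, 0], "twist": [0, 0, 0]},
    {"translation": [0, 0, 0], "twist": [0, 0, 0]}
  ],
  "grip": 1
}}

```text
t: 6.15
ee_pos: [513.7, 262.8, 204.7]
orientation: [-0.701, 3.062, -0.0]
ft_force: [1.2, -2.0, 0.4]
width: 22.1
```

Emit:
{"method": "send_rows", "body": {
  "commands": [
    {"translation": [0, 0, 0.05], "twist": [0, 0, 0]},
    {"translation": [0, 0, 0.15], "twist": [0, 0, 0]},
    {"translation": [0, 0, 0.3], "twist": [0, 0, 0]},
    {"translation": [0, 0, 0.45], "twist": [0, 0, 0]},
    {"translation": [0, 0, 0.6], "twist": [0, 0, 0]},
    {"translation": [0, 0, 0.75], "twist": [0, 0, 0]},
    {"translation": [0, 0, 0.85], "twist": [0, 0, 0]},
    {"translation": [0, 0, 0.95], "twist": [0, 0, 0]},
    {"translation": [0, 0, 1], "twist": [0, 0, 0]},
    {"translation": [0, 0, 1], "twist": [0, 0, 0]}
  ]
}}

```text
t: 7.15
ee_pos: [513.7, 263.0, 305.4]
orientation: [-0.7, 3.062, 0.0]
ft_force: [-0.5, 0.3, -3.8]
width: 22.0
```

Emit:
{"method": "send_rows", "body": {
  "commands": [
    {"translation": [0.01, -0.05, 0.02], "twist": [0, 0, -0.02]},
    {"translation": [0.03, -0.15, 0.05], "twist": [0, 0, -0.06]},
    {"translation": [0.05, -0.26, 0.1], "twist": [0, 0, -0.1]},
    {"translation": [0.07, -0.36, 0.15], "twist": [0, 0, -0.14]},
    {"translation": [0.08, -0.47, 0.2], "twist": [0, 0, -0.18]},
    {"translation": [0.1, -0.58, 0.2], "twist": [0, 0, -0.22]},
    {"translation": [0.11, -0.68, 0.2], "twist": [0, 0, -0.26]},
    {"translation": [0.13, -0.79, 0.2], "twist": [0, 0, -0.3]},
    {"translation": [0.14, -0.89, 0.2], "twist": [0, 0, -0.34]},
    {"translation": [0.16, -1, 0.2], "twist": [0, 0, -0.38]}
  ]
}}

```text
t: 8.15
ee_pos: [529.6, 162.1, 324.5]
orientation: [0.404, -3.115, 0.0]
ft_force: [0.2, 0.6, -3.5]
width: 21.6
```

Emit:
{"method": "send_rows", "body": {
  "commands": [
    {"translation": [0.02, -0.1, 0], "twist": [0, 0, -0.04]},
    {"translation": [0.03, -0.2, 0], "twist": [0, 0, -0.08]},
    {"translation": [0.05, -0.3, 0], "twist": [0, 0, -0.12]},
    {"translation": [0.06, -0.4, 0], "twist": [0, 0, -0.16]},
    {"translation": [0.08, -0.5, 0], "twist": [0, 0, -0.2]},
    {"translation": [0.1, -0.6, 0], "twist": [0, 0, -0.24]},
    {"translation": [0.11, -0.7, 0], "twist": [0, 0, -0.28]},
    {"translation": [0.13, -0.8, 0], "twist": [0, 0, -0.32]},
    {"translation": [0.14, -0.9, 0], "twist": [0, 0, -0.36]},
    {"translation": [0.16, -1, 0], "twist": [0, 0, -0.4]}
  ]
}}

```text
t: 9.15
ee_pos: [545.6, 62.1, 324.7]
orientation: [0.091, -3.14, 0.0]
ft_force: [0.6, -0.6, -3.7]
width: 21.9
```

Emit:
{"method": "send_rows", "body": {
  "commands": [
    {"translation": [0.02, -0.1, 0], "twist": [0, 0, -0.04]},
    {"translation": [0.03, -0.2, 0], "twist": [0, 0, -0.08]},
    {"translation": [0.05, -0.3, 0], "twist": [0, 0, -0.12]},
    {"translation": [0.06, -0.4, 0], "twist": [0, 0, -0.16]},
    {"translation": [0.08, -0.5, 0], "twist": [0, 0, -0.2]},
    {"translation": [0.1, -0.6, 0], "twist": [0, 0, -0.24]},
    {"translation": [0.11, -0.7, 0], "twist": [0, 0, -0.28]},
    {"translation": [0.13, -0.8, 0], "twist": [0, 0, -0.32]},
    {"translation": [0.14, -0.9, 0], "twist": [0, 0, -0.36]},
    {"translation": [0.16, -1, 0], "twist": [0, 0, -0.4]}
  ]
}}

```text
t: 10.15
ee_pos: [561.6, -37.9, 324.7]
orientation: [-0.223, -3.134, 0.0]
ft_force: [0.1, 0.4, -3.9]
width: 22.1
```

Emit:
{"method": "send_rows", "body": {
  "commands": [
    {"translation": [0.02, -0.04, 0], "twist": [0, 0, -0.06]},
    {"translation": [0.04, -0.08, 0], "twist": [0, 0, -0.12]},
    {"translation": [0.06, -0.12, 0], "twist": [0, 0, -0.18]},
    {"translation": [0.08, -0.16, 0], "twist": [0, 0, -0.24]},
    {"translation": [0.1, -0.2, 0], "twist": [0, 0, -0.3]},
    {"translation": [0.13, -0.23, 0], "twist": [0, 0, -0.36]},
    {"translation": [0.16, -0.26, 0], "twist": [0, 0, -0.42]},
    {"translation": [0.18, -0.28, 0], "twist": [0, 0, -0.48]},
    {"translation": [0.18, -0.28, 0], "twist": [0, 0, -0.54]},
    {"translation": [0.18, -0.28, 0], "twist": [0, 0, -0.6]}
  ]
}}

```text
t: 11.15
ee_pos: [579.6, -65.1, 324.6]
orientation: [-0.69, -3.065, -0.0]
ft_force: [0.4, -0.8, -4.3]
width: 21.4
```

```bash
python3 - <<'E'
from h import *
from scipy.spatial.transform import Rotation as R
t=snap('top','t2');s=snap('scene','s2');o=ctrl.get_obs();M=R.from_rotvec(o['orientation']).as_matrix()
print(o['t'],o['ee_pos'],'yaw',np.degrees(np.arctan2(M[1,1],M[0,1])),M[:,2],o['ft_force'],o['moment'],o['width'])
c=np.zeros((600,800,3),np.uint8)
a=cv2.resize(cv2.imread('pics/t2.png')[110:230,300:460],None,fx=2.5,fy=2.5,interpolation=2);c[:300,:400]=a
a=cv2.resize(cv2.imread('pics/s2.png')[150:300,150:350],None,fx=4,fy=4,interpolation=2);c[:]=a
cv2.imwrite('pics/m2.png',c)
E
```

```text
11.25 [579.46239458 -64.96651318 324.61713019] yaw 64.70555103983426 [-2.68199509e-04  9.81935897e-05 -9.99999959e-01] [-0.22294555 -0.45007945 -2.96824524] [-0.01932897 -0.061963    0.03568005] 21.843560941233974
```

View pics/m2.png

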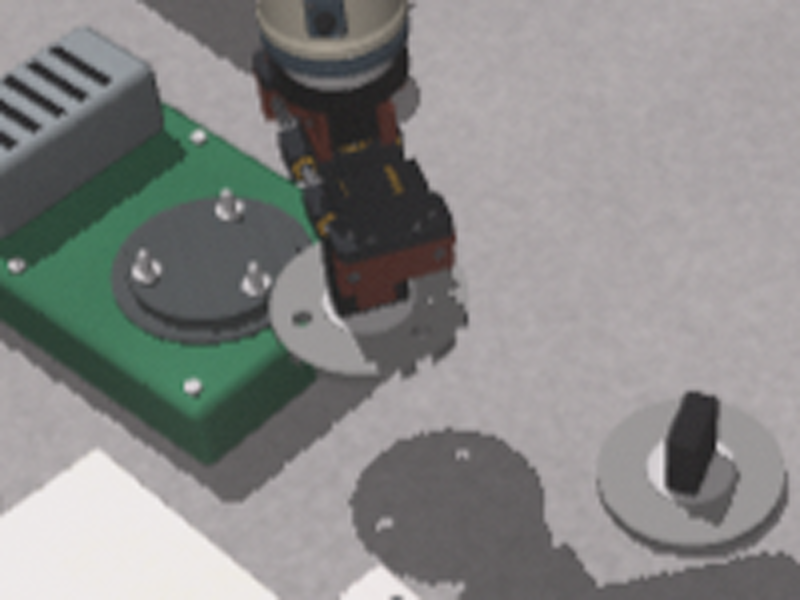

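The disc hangs level in the grip, and one hole is visible at montage (301,317), which is scene px (225,229). The hub is unobstructed. I'll enlarge the hub in both views and check the visible hole against its prediction.

```bash
python3 - <<'E'
from h import *
s=load('s2');t=load('t2')
for a in(-25.3,94.7,-145.3):
    p=[579.5+42*np.cos(np.radians(a)),-65+42*np.sin(np.radians(a)),130];print(a,np.round(p,1),proj(s,p),proj(t,p))
print('seen',ray(s,225.25,229.25,130))
c=np.zeros((480,800,3),np.uint8)
g=lambda fn,u,v:cv2.resize(cv2.imread(f'pics/{fn}.png')[v:v+60,u:u+50],None,fx=8,fy=8,interpolation=2)
c[:,:400]=g('top0',395,150);c[:,400:]=g('s2',178,185)
cv2.imwrite('pics/m3.png',c)
E
```

```text
-25.3 [617.5 -82.9 130. ] [224.86121672 228.75469301] [370.63685305 162.36498468]
94.7 [576.1 -23.1 130. ] [254.73952006 231.86161881] [345.66886034 179.51709922]
-145.3 [545.  -88.9 130. ] [245.42800409 211.69108741] [373.54037019 192.38845512]
seen [617.9194654  -81.05356419 130.        ]
```

View pics/m3.png

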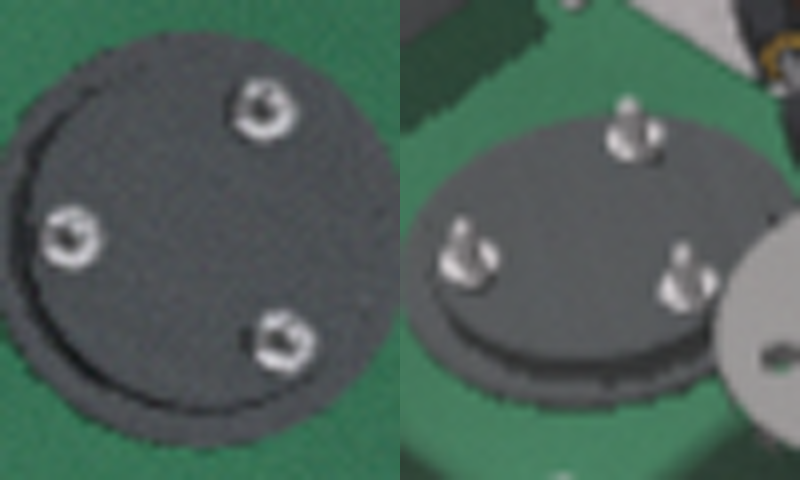

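```bash
python3 - <<'E'
from h import *
from scipy.optimize import least_squares
t=load('top0');s=load('s2')
A=lambda x,y:(395+(x+.5)/8-.5,150+(y+.5)/8-.5)
B=lambda x,y:(178+(x-400+.5)/8-.5,185+(y+.5)/8-.5)
# also bench-hole clicks in same convention earlier ~0.4px (=1mm) off; redo
T=lambda x,y:(200+(x+.5)/4-.5,183+(y+.5)/4-.5)
def fit(P,n,a0):
    P=np.array(P)[:,:2]
    def f(q):
        a=np.arctan2(*(P-q[:2]).T[::-1]);th=q[2]+np.round((a-q[2])/(2*np.pi/3))*2*np.pi/3
        return (q[:2]+42*np.c_[np.cos(th),np.sin(th)]-P).ravel()
    r=least_squares(f,[*P.mean(0),np.radians(a0)]);print(n,np.round(r.x[:2],1),round(np.degrees(r.x[2]),1),'rms',round((2*r.cost/3)**.5,2))
fit([ray(t,*T(*p),10) for p in[(99,63),(192,125),(90,175)]],'disc top',25)
fit([ray(t,*A(*p),75) for p in[(265,110),(72,238),(284,342)]],'hub top z75',-26)
fit([ray(s,*B(*p),75) for p in[(637,139),(469,264),(689,288)]],'hub scene z75',-26)
fit([ray(s,*B(*p),90) for p in[(628,102),(461,224),(682,248)]],'tips scene z90',-26)
E
```

```text
disc top [514.2 263.2] 26.3 rms 0.1
hub top z75 [ 590.2 -211.5] -26.6 rms 0.17
hub scene z75 [ 590.5 -209.5] -26.5 rms 0.63
tips scene z90 [ 589.  -212.1] -26.3 rms 0.55
```

All measurements agree: hub at about (590, -211.5), studs at -26.5°. Moving above it.

Emit:
{"method": "send_rows", "body": {
  "commands": [
    {"translation": [0, -0.05, 0], "twist": [0, 0, 0]},
    {"translation": [0.01, -0.15, 0], "twist": [0, 0, -0.01]},
    {"translation": [0.02, -0.25, 0], "twist": [0, 0, -0.01]},
    {"translation": [0.03, -0.35, 0], "twist": [0, 0, -0.02]},
    {"translation": [0.04, -0.45, 0], "twist": [0, 0, -0.02]},
    {"translation": [0.05, -0.55, 0], "twist": [0, 0, -0.03]},
    {"translation": [0.06, -0.65, 0], "twist": [0, 0, -0.03]},
    {"translation": [0.07, -0.75, 0], "twist": [0, 0, -0.04]},
    {"translation": [0.08, -0.85, 0], "twist": [0, 0, -0.04]},
    {"translation": [0.09, -0.95, 0], "twist": [0, 0, -0.04]}
  ]
}}

```text
t: 12.25
ee_pos: [588.7, -160.9, 324.7]
orientation: [-0.717, -3.059, 0.0]
ft_force: [-0.4, 0.5, -4.2]
width: 22.0
```

Emit:
{"method": "send_rows", "body": {
  "commands": [
    {"translation": [0, -0.1, 0], "twist": [0, 0, 0]},
    {"translation": [0, -0.2, 0], "twist": [0, 0, 0]},
    {"translation": [0.01, -0.3, 0], "twist": [0, 0, 0]},
    {"translation": [0.01, -0.4, 0], "twist": [0, 0, 0]},
    {"translation": [0.01, -0.47, 0], "twist": [0, 0, 0]},
    {"translation": [0.01, -0.51, -0.04], "twist": [0, 0, 0]},
    {"translation": [0.01, -0.51, -0.08], "twist": [0, 0, 0]},
    {"translation": [0.01, -0.51, -0.12], "twist": [0, 0, 0]},
    {"translation": [0.01, -0.51, -0.16], "twist": [0, 0, 0]},
    {"translation": [0.01, -0.51, -0.16], "twist": [0, 0, 0]}
  ]
}}

```text
t: 13.25
ee_pos: [589.4, -210.6, 307.8]
orientation: [-0.716, -3.057, -0.0]
ft_force: [0.3, -0.4, -3.3]
width: 22.1
```

```bash
python3 - <<'E'
from h import *
from scipy.spatial.transform import Rotation as R
t=snap('top','t3');s=snap('scene','s3');o=ctrl.get_obs();M=R.from_rotvec(o['orientation']).as_matrix()
print(o['t'],o['ee_pos'],'yaw',np.degrees(np.arctan2(M[1,1],M[0,1])),M[:,2],o['ft_force'],o['moment'],o['width'])
g=lambda fn,u,v:cv2.resize(cv2.imread(f'pics/{fn}.png')[v:v+75,u:u+50],None,fx=8,fy=8,interpolation=2)
cv2.imwrite('pics/m4.png',np.hstack([g('t3',395,140),g('s3',178,170)]))
E
```

```text
13.35 [ 589.63801496 -210.81847634  308.49796787] yaw 63.64957115993202 [-3.25997783e-04  1.17665072e-04 -9.99999940e-01] [ 1.28655499  0.67734327 -2.96782899] [0.01008627 0.0533412  0.01005853] 21.7352945156368
```

View pics/m4.png

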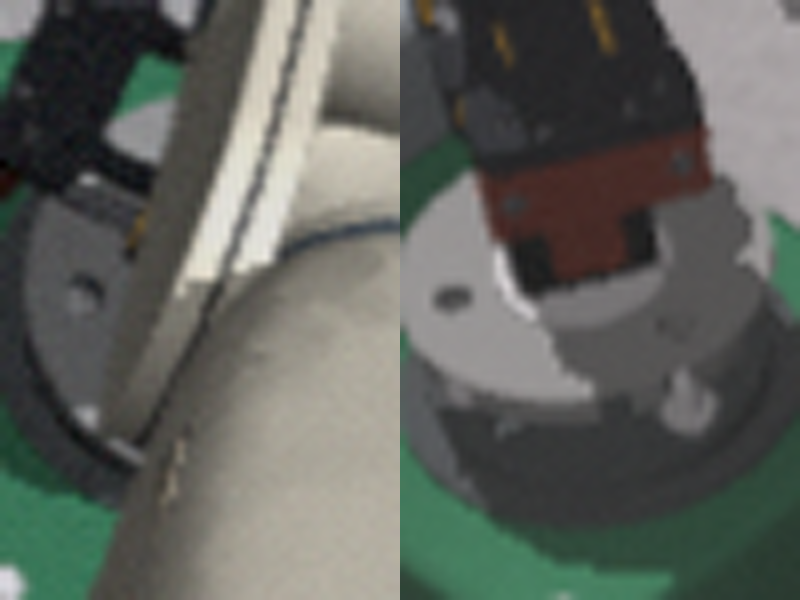

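The disc sits just above the studs. Holes show at scene montage (452,297) and (676,322), and at top montage (86,292). I'll compare them with the stud estimates taken through the same cameras.

```bash
python3 - <<'E'
from h import *
t=load('t3');s=load('s3');t0=load('top0');s2=load('s2')
z=114
A=lambda x,y,v=140:(395+(x+.5)/8-.5,v+(y+.5)/8-.5)
B=lambda x,y,v=170:(178+(x-400+.5)/8-.5,v+(y+.5)/8-.5)
print('scene holes',[np.round(ray(s,*B(*p),z)[:2],1) for p in[(452,297),(676,322)]])
print('scene studs z75',[np.round(ray(s2,*B(*p,185),75)[:2],1) for p in[(469,264),(689,288)]],'tips',[np.round(ray(s2,*B(*p,185),90)[:2],1) for p in[(461,224),(682,248)]])
print('top hole',np.round(ray(t,*A(86,292),z)[:2],1),'stud',np.round(ray(t0,*A(72,238,150),75)[:2],1))
for a in(-26.35,93.65,-146.35):print(np.round([589.6+42*np.cos(np.radians(a)),-211+42*np.sin(np.radians(a))],1))
E
```

```text
scene holes [array([ 627.8, -227.7]), array([ 587.3, -167.6])]
scene studs z75 [array([ 628.8, -228. ]), array([ 588. , -168.1])] tips [array([ 626.7, -230.7]), array([ 586. , -170.9])]
top hole [ 587.6 -167.6] stud [ 587.7 -169.8]
[ 627.2 -229.6]
[ 586.9 -169.1]
[ 554.6 -234.3]
```

Emit:
{"method": "send_rows", "body": {
  "commands": [
    {"translation": [0, -0.01, -0.02], "twist": [0, 0, 0]},
    {"translation": [0, -0.01, -0.04], "twist": [0, 0, 0]},
    {"translation": [0, -0.01, -0.06], "twist": [0, 0, 0]},
    {"translation": [0, -0.01, -0.08], "twist": [0, 0, 0]},
    {"translation": [0, -0.01, -0.1], "twist": [0, 0, 0]},
    {"translation": [0, -0.01, -0.12], "twist": [0, 0, 0]},
    {"translation": [0, -0.01, -0.13], "twist": [0, 0, 0]},
    {"translation": [0, -0.01, -0.14], "twist": [0, 0, 0]},
    {"translation": [0, -0.01, -0.15], "twist": [0, 0, 0]},
    {"translation": [0, -0.01, -0.16], "twist": [0, 0, 0]}
  ]
}}

```text
t: 14.35
ee_pos: [589.6, -212.1, 292.7]
orientation: [0.717, 3.059, 0.0]
ft_force: [0.3, 0.0, -3.6]
width: 21.9
```

No contact force. Continuing slowly to an underside height of 83.

Emit:
{"method": "send_rows", "body": {
  "commands": [
    {"translation": [0, 0, -0.005], "twist": [0, 0, 0]},
    {"translation": [0, 0, -0.01], "twist": [0, 0, 0]},
    {"translation": [0, 0, -0.015], "twist": [0, 0, 0]},
    {"translation": [0, 0, -0.02], "twist": [0, 0, 0]},
    {"translation": [0, 0, -0.025], "twist": [0, 0, 0]},
    {"translation": [0, 0, -0.03], "twist": [0, 0, 0]},
    {"translation": [0, 0, -0.035], "twist": [0, 0, 0]},
    {"translation": [0, 0, -0.04], "twist": [0, 0, 0]},
    {"translation": [0, 0, -0.045], "twist": [0, 0, 0]},
    {"translation": [0, 0, -0.05], "twist": [0, 0, 0]}
  ]
}}

```text
t: 15.35
ee_pos: [589.6, -212.1, 287.6]
orientation: [0.717, 3.059, -0.0]
ft_force: [-0.5, -0.0, -4.0]
width: 21.8
```

Emit:
{"method": "send_rows", "body": {
  "commands": [
    {"translation": [0, 0, -0.005], "twist": [0, 0, 0]},
    {"translation": [0, 0, -0.01], "twist": [0, 0, 0]},
    {"translation": [0, 0, -0.015], "twist": [0, 0, 0]},
    {"translation": [0, 0, -0.02], "twist": [0, 0, 0]},
    {"translation": [0, 0, -0.025], "twist": [0, 0, 0]},
    {"translation": [0, 0, -0.03], "twist": [0, 0, 0]},
    {"translation": [0, 0, -0.04], "twist": [0, 0, 0]},
    {"translation": [0, 0, -0.05], "twist": [0, 0, 0]},
    {"translation": [0, 0, -0.06], "twist": [0, 0, 0]},
    {"translation": [0, 0, -0.06], "twist": [0, 0, 0]}
  ]
}}

```text
t: 16.35
ee_pos: [589.5, -212.0, 281.5]
orientation: [-0.717, -3.058, -0.0]
ft_force: [0.1, -0.6, -2.7]
width: 21.8
```

Emit:
{"method": "send_rows", "body": {
  "commands": [
    {"translation": [0, 0, -0.002], "twist": [0, 0, 0]},
    {"translation": [0, 0, -0.004], "twist": [0, 0, 0]},
    {"translation": [0, 0, -0.006], "twist": [0, 0, 0]},
    {"translation": [0, 0, -0.008], "twist": [0, 0, 0]},
    {"translation": [0, 0, -0.01], "twist": [0, 0, 0]},
    {"translation": [0, 0, -0.012], "twist": [0, 0, 0]},
    {"translation": [0, 0, -0.014], "twist": [0, 0, 0]},
    {"translation": [0, 0, -0.016], "twist": [0, 0, 0]},
    {"translation": [0, 0, -0.016], "twist": [0, 0, 0]},
    {"translation": [0, 0, -0.016], "twist": [0, 0, 0]}
  ]
}}

```text
t: 17.35
ee_pos: [589.6, -212.1, 280.1]
orientation: [-0.717, -3.059, 0.0]
ft_force: [0.6, 0.5, -3.4]
width: 21.9
```

Emit:
{"method": "send_rows", "body": {
  "commands": [
    {"translation": [0, 0, -0.001], "twist": [0, 0, 0]},
    {"translation": [0, 0, -0.002], "twist": [0, 0, 0]},
    {"translation": [0, 0, -0.003], "twist": [0, 0, 0]},
    {"translation": [0, 0, -0.004], "twist": [0, 0, 0]},
    {"translation": [0, 0, -0.004], "twist": [0, 0, 0]},
    {"translation": [0, 0, -0.004], "twist": [0, 0, 0]},
    {"translation": [0, 0, -0.004], "twist": [0, 0, 0]},
    {"translation": [0, 0, -0.004], "twist": [0, 0, 0]},
    {"translation": [0, 0, -0.004], "twist": [0, 0, 0]},
    {"translation": [0, 0, -0.004], "twist": [0, 0, 0]}
  ]
}}

```text
t: 18.35
ee_pos: [589.6, -212.1, 279.7]
orientation: [-0.717, -3.059, -0.0]
ft_force: [1.2, 0.6, -5.0]
width: 21.6
```

Emit:
{"method": "send_rows", "body": {
  "commands": [
    {"translation": [0, 0, -0.001], "twist": [0, 0, 0]},
    {"translation": [0, 0, -0.002], "twist": [0, 0, 0]},
    {"translation": [0, 0, -0.003], "twist": [0, 0, 0]},
    {"translation": [0, 0, -0.004], "twist": [0, 0, 0]},
    {"translation": [0, 0, -0.005], "twist": [0, 0, 0]},
    {"translation": [0, 0, -0.005], "twist": [0, 0, 0]},
    {"translation": [0, 0, -0.005], "twist": [0, 0, 0]},
    {"translation": [0, 0, -0.005], "twist": [0, 0, 0]},
    {"translation": [0, 0, -0.005], "twist": [0, 0, 0]},
    {"translation": [0, 0, -0.005], "twist": [0, 0, 0]}
  ]
}}

```text
t: 19.35
ee_pos: [589.6, -212.1, 279.4]
orientation: [0.717, 3.059, -0.0]
ft_force: [-3.3, 1.3, 3.4]
width: 22.2
```

It has seated: the force went from -4 to +3 N at underside ≈75 mm. Releasing and retreating.

Emit:
{"method": "send_rows", "body": {
  "commands": [
    {"translation": [0, 0, 0], "twist": [0, 0, 0]},
    {"translation": [0, 0, 0], "twist": [0, 0, 0]},
    {"translation": [0, 0, 0], "twist": [0, 0, 0]},
    {"translation": [0, 0, 0], "twist": [0, 0, 0]},
    {"translation": [0, 0, 0], "twist": [0, 0, 0]},
    {"translation": [0, 0, 0], "twist": [0, 0, 0]},
    {"translation": [0, 0, 0], "twist": [0, 0, 0]},
    {"translation": [0, 0, 0], "twist": [0, 0, 0]},
    {"translation": [0, 0, 0], "twist": [0, 0, 0]},
    {"translation": [0, 0, 0], "twist": [0, 0, 0]}
  ],
  "grip": -1
}}

```text
t: 20.35
ee_pos: [589.6, -212.1, 279.2]
orientation: [-0.717, -3.059, 0.0]
ft_force: [0.1, -0.9, -0.1]
width: 87.9
```

Emit:
{"method": "send_rows", "body": {
  "commands": [
    {"translation": [0, 0, 0.05], "twist": [0, 0, 0]},
    {"translation": [0, 0, 0.15], "twist": [0, 0, 0]},
    {"translation": [0, 0, 0.25], "twist": [0, 0, 0]},
    {"translation": [0, 0, 0.35], "twist": [0, 0, 0]},
    {"translation": [0, 0, 0.45], "twist": [0, 0, 0]},
    {"translation": [0, 0, 0.55], "twist": [0, 0, 0]},
    {"translation": [0, 0, 0.7], "twist": [0, 0, 0]},
    {"translation": [0, 0, 0.85], "twist": [0, 0, 0]},
    {"translation": [0, 0, 1], "twist": [0, 0, 0]},
    {"translation": [0, 0, 1], "twist": [0, 0, 0]}
  ]
}}

```text
t: 21.35
ee_pos: [590.3, -212.3, 382.2]
orientation: [0.716, 3.054, -0.001]
ft_force: [0.7, 0.8, 0.2]
width: 88.2
```

Emit:
{"method": "send_rows", "body": {
  "commands": [
    {"translation": [-0.1, 0.1, 0], "twist": [0, 0, 0]},
    {"translation": [-0.2, 0.2, 0], "twist": [0, 0, 0]},
    {"translation": [-0.3, 0.3, 0], "twist": [0, 0, 0]},
    {"translation": [-0.4, 0.4, 0], "twist": [0, 0, 0]},
    {"translation": [-0.5, 0.5, 0], "twist": [0, 0, 0]},
    {"translation": [-0.6, 0.6, 0], "twist": [0, 0, 0]},
    {"translation": [-0.7, 0.7, 0], "twist": [0, 0, 0]},
    {"translation": [-0.8, 0.8, 0], "twist": [0, 0, 0]},
    {"translation": [-0.9, 0.9, 0], "twist": [0, 0, 0]},
    {"translation": [-1, 1, 0], "twist": [0, 0, 0]}
  ]
}}

```text
t: 22.35
ee_pos: [488.8, -111.3, 379.2]
orientation: [0.717, 3.059, -0.0]
ft_force: [0.7, -0.1, 0.4]
width: 87.9
```

Emit:
{"method": "send_rows", "body": {
  "commands": [
    {"translation": [-0.1, 0.1, 0], "twist": [0, 0, 0]},
    {"translation": [-0.2, 0.2, 0], "twist": [0, 0, 0]},
    {"translation": [-0.3, 0.3, 0], "twist": [0, 0, 0]},
    {"translation": [-0.4, 0.4, 0], "twist": [0, 0, 0]},
    {"translation": [-0.5, 0.5, 0], "twist": [0, 0, 0]},
    {"translation": [-0.6, 0.6, 0], "twist": [0, 0, 0]},
    {"translation": [-0.7, 0.7, 0], "twist": [0, 0, 0]},
    {"translation": [-0.7, 0.8, 0], "twist": [0, 0, 0]},
    {"translation": [-0.7, 0.8, 0], "twist": [0, 0, 0]},
    {"translation": [-0.7, 0.8, 0], "twist": [0, 0, 0]}
  ]
}}

```text
t: 23.35
ee_pos: [420.1, -31.8, 379.4]
orientation: [0.715, 3.058, -0.0]
ft_force: [0.2, -0.9, 0.0]
width: 87.7
```

```bash
python3 - <<'E'
from h import *
t=snap('top','t4');s=snap('scene','s4');print(ctrl.get_obs()['t'])
g=lambda fn,u,v:cv2.resize(cv2.imread(f'pics/{fn}.png')[v:v+75,u:u+50],None,fx=8,fy=8,interpolation=2)
cv2.imwrite('pics/m5.png',np.hstack([g('t4',395,140),g('s4',178,170)]))
E
```

```text
23.45
```

View pics/m5.png

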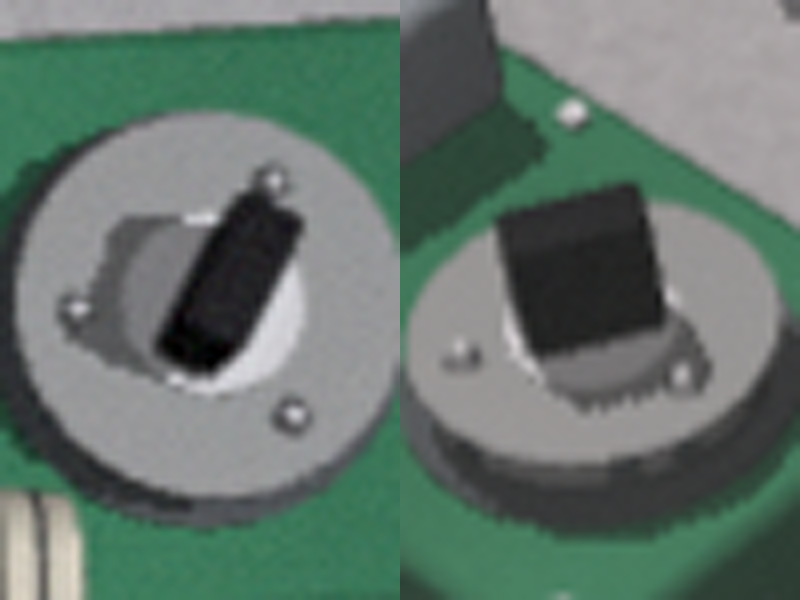

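All three stud tips stand out of their holes (top view (272,180), (77,309), (292,414)), and the disc looks flat and level on the hub. Handing in.

```bash
python3 -c "
from h import *
a=cv2.imread('pics/scene0.png').astype(int);b=cv2.imread('pics/s4.png').astype(int)
print('blank diff',abs(a-b)[245:288,298:350].mean(),'squeegee',abs(a-b)[290:355,230:305].mean())
print(ctrl.close_job())"
```

```text
blank diff 21.10882528324389 squeegee 7.944068376068376
the job is handed in; nothing more can be done
None
```

The three-hole disc is on the sharpener's studs, released and handed in at about 23.5 s of the 64 s allowed. I gripped it by its bar, turned it about 52° to match the studs (at about -26.5°), and lowered it at (589.6, -212) mm.

**Seating:** No contact force showed on the way down the studs. The reading changed from about -4 N to about +3 N when the underside reached about 75 mm, the seat height. The last pictures show all three stud tips through their holes and the disc looking flat, with the gripper well clear.

**What I couldn't settle:**
- **Hub position:** My two camera estimates of the hub centre differed by about 2 mm.
- **Final pose:** I judged height and level only from the arm's height, the force change and the pictures.
- **Other things on the bench:** My final picture comparison showed a brightness change at the blank disc (mean 21) and a smaller one at the squeegee (8). The arm's shadow is the likely cause, as the gripper stayed well away from both. I didn't look closer, and I didn't check the other bystanders.

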